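# Stand the thread post in the bench anchor's hidden socket

## Robot

A 6-joint arm with a two-finger parallel gripper is mounted at the origin on a cart in front of the work surface, level with it; the furniture and walls round the work are solid. World frame = base frame: x ahead of the robot, y to its left, z up, the work surface at z = 0. Lengths are in m, angles in rad, forces in N, time in s.
With the tool pointing down it reaches from about 0.325 to 0.75 m from the base axis. Payload 7.6 kg.
Tool frame: the origin (TCP) lies midway between the tips of the shut fingers; the grasp point (between the pads) lies robot.pinch_z behind it (robot.pinch_z is the distance from the TCP to the grasp point, in m); y points along the fingers, x is the direction in which the jaws open and shut, and the axes are right-handed (so a half turn about y gives the same grasp; the last joint's range is limited). The gripper opens to 85 mm and grips with 20 to 120 N. Pads are 22 mm wide; open, the fingers measure 114 mm over their backs; the gripper's body (76 mm by 85 mm) begins 54 mm behind the grasp point. The pads swing forward as they close: fully open they stand 13 mm farther back than shut.
Start: joints at [-1.287, 0.052, 1.401, -0, 1.689, -0.07], TCP at [0.182, -0.492, 0.231] pointing down, gripper open.
Joint ranges: [-2.9, 2.9], [-0.91, 2.17], [0.12, 2.37], [-1.06, 4.2], [0.26, 2.73], [-2.93, 2.93]. Speed limits (rad/s): [2.57, 2.57, 3.01, 3.14, 3.14, 3.14].

## Interface

Orientations are given as a rotation vector (axis times angle).
In Python, from rig import robot gives the robot as it stands.
- The arm moves only by the shell command python3 -m inch 'ROWS'. ROWS is JSON, one flat list of numbers, 7 for each row, row after row: the shift along the tool's x, y, z in m, then the turn, a rotation vector about the tool's x, y, z in rad, then the finger opening in m, from 0 to 0.0854. In form: [dx, dy, dz, rx, ry, rz, fingers, dx, dy, dz, rx, ry, rz, fingers, ...]. A call has 1 to 5 rows; each row shifts and turns the pose as measured when the row begins, along the tool's axes as they then stand; what a row does not reach is not made up. A row lasts 1/10 s, in which the tool goes at most 50 mm and 8.59 degrees, less where a joint would pass 70% of its speed; a pose out of reach is approached as far as the arm can. A call is refused whole if a number of a shift passes 0.05 or a number of a turn 0.15, either way. A call with a gripper value outside its range is refused whole. The fingers move at their own pace and stop on an object; the grip force is fixed at half the most. Time passes only in rows, so rows that do not move let the fingers close. It gives the time, the measured TCP pose, the force and the opening at its end, in the units of the state.
- robot.get_state(): the state, without advancing time (a new reading comes with each control period).
- robot.read_camera(name): name is "side" or "top" or "wrist"; returns the picture (420x560x3 uint8, red, green, blue); there is no depth.
- robot.camera_params(name): a dict with "K" (3x3 intrinsics, pixels), "origin" and "rotation" of the camera in the world. Camera axes: x right, y down, z forward; pixel columns grow to the right and rows downward; lengths in m; the calibration is good to about 2 mm. A picture is of the moment at which its call begins: read the wrist's pose just before it. camera_params takes no time and is no camera call; for the wrist camera it gives the pose at the moment of the call.
- robot.job_done(): hands the job in, once; it reports no verdict.
The state is a dict: "time_s": time; "joint_positions": joint angles; "dq": joint speeds; "joint_torque": joint torques, N m; "tcp_pos": TCP position; "orientation": TCP orientation; "wrist_force": force on the tool from outside, world axes, zero at the start; "ft_torque": the same for the moment, N m; "gripper_width": finger opening in m.
Only numpy, scipy, OpenCV 4.12 (cv2) and the standard library are available. Lean on these libraries where they do the work, as an engineer would, in place of code of your own. Each camera call takes 0.05 s, during which the arm holds its last target. There are 200 camera calls.

## Task

Lift the thread post out of its wooden parking block and stand it in the black bench anchor: the socket hole at the bottom of the anchor's dark well floats off-centre, so rest the post's foot lightly on the well floor and sweep it about until it drops into the hole. Then press the post firmly home on the bottom of the hole, never jamming it with heavy force, and let it go so that it stands upright by itself. Leave the pin tin, the red-capped vial and the thread spool where they are.

Things in the scene. Friction and masses are not known exactly. Their poses are not given: they have to be found in the camera images.
- post: thread post, loose, about 90 g, upright in the parking block: round steel shank 14 mm in diameter with a slightly bevelled flat foot; dark collar 25 mm in diameter 64 to 72 mm above the foot; square aluminium grip 22 x 22 mm from 72 to 112 mm; orange button on top up to 123 mm. Origin: centre of the foot. z points up the post; x and y are square to the grip's flat sides.
- post_foot (a point): centre of the post's foot (same point as the post's origin)
- post_grip (a point): centre of the square grip, 92 mm above the foot; pinch it here across two flat sides, from above
- rack: parking block, fixed: pale wooden block 66 x 66 mm, 50 mm high, on a thin black mat 76 x 76 mm; one upright hole 17.5 mm in diameter and 40 mm deep in the middle, where the post stands. Origin: centre of its underside, z up.
- anchor: bench anchor, fixed: round black housing 84 mm in diameter, 66 mm high, with an aluminium band, on a steel flange 100 mm in diameter. A round well 36 mm in diameter opens in the middle of its top. The well's floor is the top of a black socket piece with one upright blind hole for the post's shank. Origin: centre of the underside, on the well's axis, z up.
- well_mouth (a point): centre of the well's mouth, on the well's axis, 66 mm above the anchor's underside. The socket hole is 17.5 mm in diameter, 26 mm deep (bottom 14 mm above the worktop). Its centre lies 4 to 8 mm off the well's axis in any direction, differs every time, is not measured, and stays put under fair forces.
- well_floor (a point): point of the well's floor on the well's axis, 26 mm below the mouth, 40 mm above the worktop. The floor is sprung: pressed down it yields from about 2 N on, by 1 mm for each further 0.9 N, 7 mm in all (about 8 N), then stops hard; let go, it comes back up, so over the hole the force on a pressed post vanishes. More than 20 N between post and anchor is too hard.
- tin: bystander: round tin of pins with green lid, 67 mm in diameter, 24 mm high, loose. Origin: centre of its underside.
- vial: bystander: glass vial with red cap, 32 mm in diameter, 73 mm high, loose. Origin: centre of its underside.
- spool: bystander: wooden thread spool, 38 mm in diameter, 50 mm high, loose. Origin: centre of its underside.

How it is judged:
By the outcome, as a careful person would: the job done as asked, in the order asked, and still so for the second after the job is handed in, with the robot touching nothing.
It also fails if it takes over 72 s, if anything falls off the work surface, if the arm or the gripper's body presses on something with over 40 N, if the wrist force passes 120 N, or if a joint passes its speed limit or range.

## Working session

There is one attempt and no reset: what is moved stays moved. The work goes in short steps, Python scripts to look and compute and a shell command to move; the robot and the scene stay as the last step left them, time stands still between calls to the robot, and variables do not carry over. Pictures are saved under pics/ and viewed, about 8 in all and at most 12, crops included, and the job is handed in when it is done.

```bash
mkdir -p pics; ls
python3 - <<'E'
from rig import robot
import cv2,numpy as np
s=robot.get_state();print(s,robot.pinch_z)
for n in("top","side"):
    im=robot.read_camera(n);cv2.imwrite(f"pics/{n}0.png",cv2.cvtColor(im,cv2.COLOR_RGB2BGR))
    print(n,robot.camera_params(n))
E
```

```text
pics
{'time_s': 0.0, 'joint_positions': array([-1.28731463e+00,  5.28205573e-02,  1.40174378e+00, -1.86525908e-05,
        1.68859183e+00, -7.02797326e-02]), 'dq': array([ 3.85455238e-04,  2.05857800e-04,  3.66370627e-04,  3.55651797e-05,
       -9.75213712e-04,  1.77149716e-03]), 'joint_torque': array([ 3.51975609e-05, -3.81666505e+01, -3.60188520e+01, -1.02289764e-04,
        6.17760103e-03, -2.26177895e-05]), 'tcp_pos': array([ 0.18181622, -0.49218671,  0.23047129]), 'orientation': array([-1.35505213,  0.94565839, -0.94362822]), 'wrist_force': array([ 0.05958032,  0.0136719 , -0.02304288]), 'ft_torque': array([ 0.0155025 , -0.01506824, -0.00993021]), 'gripper_width': 0.08561124193461342} 0.0187
top {'K': array([[502.75827538,   0.        , 272.80150681],
       [  0.        , 502.75827538, 214.57887324],
       [  0.        ,   0.        ,   1.        ]]), 'origin': array([ 0.46586125, -0.09786095,  0.9734785 ]), 'rotation': array([-2.20735257,  2.1554132 , -0.09114143])}
side {'K': array([[463.63820341,   0.        , 276.89474243],
       [  0.        , 463.63820341, 210.7918428 ],
       [  0.        ,   0.        ,   1.        ]]), 'origin': array([0.18938875, 0.53423161, 0.54057102]), 'rotation': array([-0.65220034,  2.45481428, -1.33901608])}
```

View pics/top0.png

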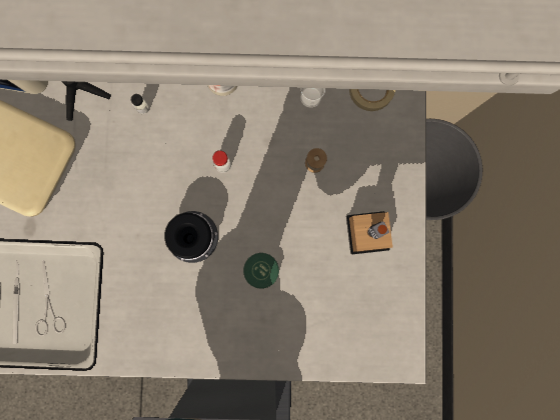

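View pics/side0.png

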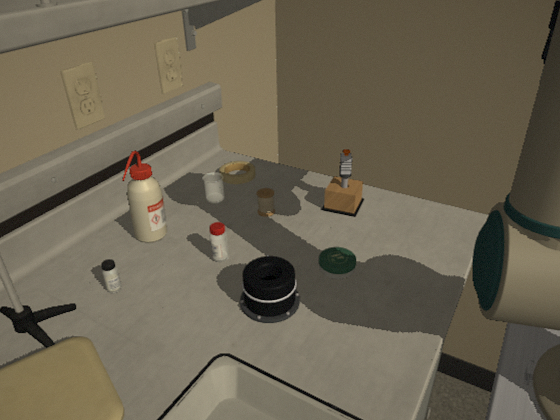

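The top view shows the anchor near (190,237), the rack with the post near (370,232), the tin at (261,270), the vial at (221,160) and the spool at (316,160). The side view shows the post at (346,165) and the anchor at (270,285). Next I'll enlarge crops of the post and the anchor.

Run:
```python
import cv2,numpy as np
t=cv2.imread("pics/top0.png");s=cv2.imread("pics/side0.png")
def c(im,x,y,w,h,k): return cv2.resize(im[y:y+h,x:x+w],None,fx=k,fy=k,interpolation=cv2.INTER_CUBIC)
A=c(t,340,202,64,60,6.25);B=c(t,158,207,64,60,6.25)
C=c(s,316,140,64,34*2-20+12,6.25)[:,:400];D=c(s,238,252,64,60,6.25)
o=np.vstack([np.hstack([A[:300],B[:300]])]) if 0 else None
k=4.6875
f=lambda im,x,y:c(im,x,y,85,64,4.7)[:300,:399]
cv2.imwrite("pics/crops.png",np.vstack([np.hstack([f(t,328,200),f(t,148,205)]),np.hstack([f(s,304,146),f(s,228,256)])]))
```

```text
(no output)
```

View pics/crops.png

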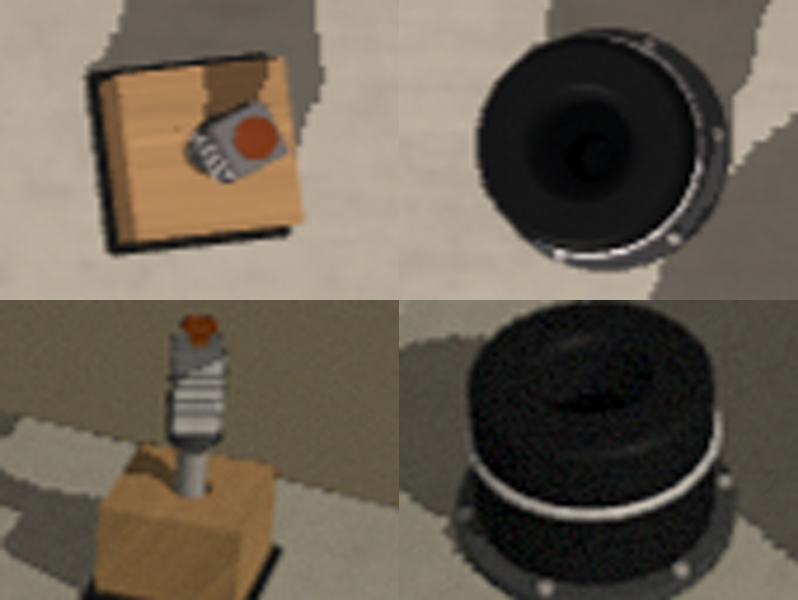

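Crop readings (4.7x):
- Button centre at (257,139), which is top pixel (382.7,229.6).
- Grip edges run at about 36° in the image.
- Housing top centre at about (588,145), which is top pixel (273/235.9-type coordinates, to be computed).
- A darker disc, probably the socket hole, lies slightly right of and below the well centre, at about (594,157).

```bash
cat > h.py <<'E'
from rig import robot
import numpy as np, cv2
from scipy.spatial.transform import Rotation as R
def ray(n,u,v,z,cp=None):
    c=cp or robot.camera_params(n);M=R.from_rotvec(c["rotation"]).as_matrix()
    d=M@np.linalg.inv(c["K"])@[u,v,1.];o=c["origin"]
    return o+d*(z-o[2])/d[2]
def proj(n,p,cp=None):
    c=cp or robot.camera_params(n);M=R.from_rotvec(c["rotation"]).as_matrix()
    q=c["K"]@(M.T@(np.array(p)-c["origin"]));return q[:2]/q[2]
def rel(p,yaw=None):
    """tool-frame shift to put TCP at p; turn (about tool y=down) so jaw axis x is at world yaw (mod pi)"""
    s=robot.get_state();M=R.from_rotvec(s["orientation"]).as_matrix()
    print("tcp",s["tcp_pos"].round(4),"F",s["wrist_force"].round(2),"w",round(s["gripper_width"],4),"t",round(s["time_s"],2))
    print("axes x",M[:,0].round(3),"y",M[:,1].round(3),"z",M[:,2].round(3))
    print("shift",(M.T@(np.array(p)-s["tcp_pos"])).round(4))
    if yaw is not None:
        a=np.arctan2(M[1,0],M[0,0]);d=yaw-a;d=(d+np.pi/2)%np.pi-np.pi/2
        print("jaw yaw",a.round(3),"need ry(tool) =",(-d).round(4),"or",(-d+np.sign(d)*np.pi).round(4))
        # level correction: rotvec in tool frame taking y to down
        print("tilt fix",(M.T@np.cross(M[:,1],[0,0,-1])).round(4), "q",s["joint_positions"].round(2))
E
python3 - <<'E'
from h import *
k=4.7
f=lambda x,y,ox,oy:(ox+x/k,oy+y/k)
P=lambda x,y,z:ray("top",*f(x,y,328,200),z)
print("button",P(257,139,.133))
c=[P(*q,.122) for q in((253,102),(286,145),(238,180),(205,135))]
print("corners",np.array(c).round(4));
for i in range(4):
    d=c[(i+1)%4]-c[i];print(np.hypot(*d[:2]).round(4),np.degrees(np.arctan2(d[1],d[0])).round(1))
r=[P(*q,.05) for q in((120,82),(283,58),(302,220),(134,242))];print("rack top",np.mean(r,0),[np.hypot(*(r[i]-r[i-1])[:2]).round(4) for i in range(4)])
A=lambda x,y,z:ray("top",*f(x-399,y,148,205),z)
print("anchor",A(588,143,.066),"w",np.hypot(*(A(477,143,.066)-A(700,143,.066))[:2]),"hole",A(594,157,.04))
print("well l/r",A(527,143,.066),A(637,143,.066))
t=cv2.imread("pics/top0.png")
print("tin",ray("top",261,270,.024),"vial",ray("top",221,158,.073),"spool",ray("top",316,159,.05))
b=ray("top",382.7,229.6,.133);print("side proj of button",proj("side",b), "obs",304+200/4.7,146+28/4.7)
rel([*b[:2],.2],.0)
E
```

```text
button [ 0.51309331 -0.28395015  0.133     ]
corners [[ 0.5271 -0.2849  0.122 ]
 [ 0.5118 -0.2969  0.122 ]
 [ 0.4988 -0.2796  0.122 ]
 [ 0.5147 -0.2676  0.122 ]]
0.0194 -141.8
0.0216 127.1
0.02 37.0
0.0212 -54.4
rack top [ 0.5129009  -0.28386335  0.05      ] [np.float64(0.0627), np.float64(0.0648), np.float64(0.0638), np.float64(0.0663)]
anchor [0.49792296 0.05210718 0.066     ] w 0.08552711461786962 hole [0.49337758 0.05383307 0.04      ]
well l/r [0.49736614 0.07549356 0.066     ] [0.49837032 0.03331812 0.066     ]
tin [ 0.43777871 -0.07992385  0.024     ] vial [ 0.6393435  -0.00320902  0.073     ] spool [ 0.64620006 -0.17743665  0.05      ]
side proj of button [346.63539984 149.74466292] obs 346.5531914893617 151.95744680851064
tcp [ 0.1818 -0.4922  0.2305] F [-0.21  0.81  0.22] w 0.0853 t 0.1
axes x [ 0.346 -0.938 -0.001] y [-0.     0.001 -1.   ] z [0.938 0.346 0.   ]
shift [-0.0805  0.0307  0.3828]
jaw yaw -1.217 need ry(tool) = -1.217 or 1.9246
tilt fix [-0.0001  0.     -0.0014] q [-1.29  0.05  1.4  -0.    1.69 -0.07]
```

```bash
python3 -m inch '[-0.01,0,0.047,0,0,0,0.085, -0.01,0,0.047,0,0,0,0.085, -0.01,0,0.047,0,0,0,0.085, -0.01,0,0.047,0,0,0,0.085, -0.01,0,0.047,0,0,0,0.085]'; python3 -m inch '[-0.01,0,0.047,0,0,0,0.085, -0.01,0,0.047,0,0,0,0.085, -0.005,0,0.03,0,0,0,0.085, 0,0,0,0,-0.14,0,0.085, 0,0,0,0,-0.14,0,0.085]'
python3 - <<'E'
from h import *
rel([.513,-.284,.2],np.radians(-53.6))
im=robot.read_camera("wrist");cv2.imwrite("pics/w1.png",cv2.cvtColor(im,cv2.COLOR_RGB2BGR))
print(proj("wrist",[.513,-.284,.133]),proj("wrist",[.513,-.284,.05]))
E
```

```text
time_s: 0.6
tcp_pos: [0.3866, -0.3628, 0.2278]
orientation: [-1.35, 0.958, -0.949]
wrist_force: [-0.0, -0.8, -0.4]
gripper_width: 0.085
time_s: 1.1
tcp_pos: [0.5032, -0.2884, 0.2242]
orientation: [-1.441, 0.736, -0.72]
wrist_force: [-0.3, -0.1, -0.2]
gripper_width: 0.0852
tcp [ 0.5032 -0.2884  0.2242] F [-0.28 -0.15 -0.18] w 0.0852 t 1.1
axes x [ 0.595 -0.804 -0.011] y [-0.007  0.008 -1.   ] z [ 0.804  0.595 -0.001]
shift [0.0025 0.0241 0.0105]
jaw yaw -0.934 need ry(tool) = 0.0017 or -3.1399
tilt fix [ 0.0011  0.     -0.0109] q [-0.59  0.22  1.23  0.    1.7   0.35]
[283.79617414 200.19096723] [283.77746673 178.38886622]
```

View pics/w1.png

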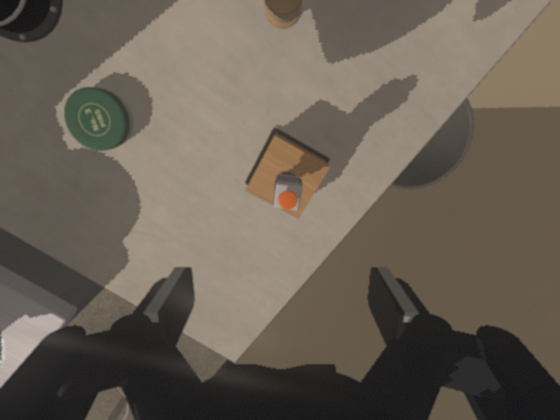

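The wrist view shows the button at about (288,200) against a predicted (284,200), and the grip sides run parallel to the picture's axes. I'll refine the button position from its colour centroid.

Run:
```python
from h import *
im=robot.read_camera("wrist").astype(int);m=(im[...,0]>150)&(im[...,1]<110)&(im[...,2]<90);m[:160]=0;m[230:]=0
v,u=np.nonzero(m);print(len(u),u.mean(),v.mean());b=ray("wrist",u.mean(),v.mean(),.133);print("btn",b)
t=robot.read_camera("top").astype(int);m=(t[...,0]>110)&(t[...,1]<75)&(t[...,2]<60);m[:,:350]=0;m[:200]=0;m[260:]=0;m[:,420:]=0
v,u=np.nonzero(m);print(len(u),u.mean(),v.mean(),ray("top",u.mean(),v.mean(),.133))
rel([b[0],b[1],.15],np.radians(-53.6))
w=cv2.resize(im[165:225,255:325].astype(np.uint8),None,fx=8,fy=8,interpolation=cv2.INTER_CUBIC);cv2.imwrite("pics/w1c.png",cv2.cvtColor(w,cv2.COLOR_RGB2BGR))
```

```text
247 287.8421052631579 199.94331983805668
btn [ 0.51468183 -0.28718413  0.133     ]
1 384.0 227.0 [ 0.5174632  -0.28613522  0.133     ]
tcp [ 0.5024 -0.2893  0.2244] F [-0.66 -0.11 -0.16] w 0.0849 t 1.25
axes x [ 0.586 -0.81  -0.011] y [-0.007  0.008 -1.   ] z [ 0.81   0.586 -0.001]
shift [0.0063 0.0744 0.0112]
jaw yaw -0.944 need ry(tool) = -0.0086 or 3.133
tilt fix [ 0.0011  0.     -0.0105] q [-0.59  0.22  1.23  0.    1.7   0.36]
```

View pics/w1c.png

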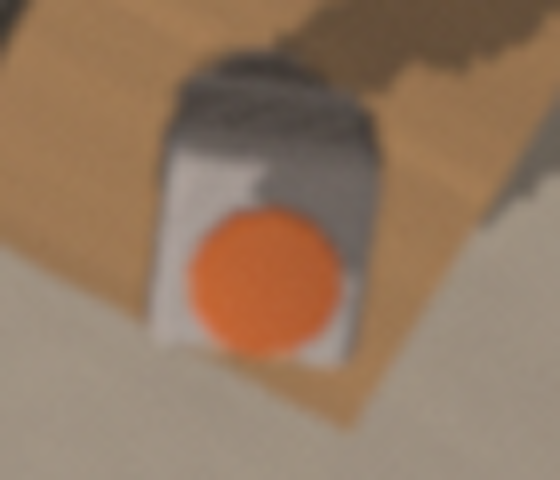

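The crop's bottom grip edge runs (150,345)→(345,368), about 6.6° clockwise in the image. I'll convert that to a world yaw.

Run:
```python
from h import *
g=lambda x,y:ray("wrist",255+x/8,165+y/8,.122)
q=[g(150,345),g(345,368),g(378,150),g(175,150)]
for i in range(4):
    d=q[(i+1)%4]-q[i];print(np.hypot(*d[:2]).round(4),np.degrees(np.arctan2(d[1],d[0])).round(1))
rel([.5142,-.2860,.15],np.radians(-58))
```

```text
0.0208 -61.0
0.0238 28.8
0.0209 126.1
0.0213 -151.4
tcp [ 0.5024 -0.2893  0.2244] F [-0.66 -0.11 -0.16] w 0.0849 t 1.25
axes x [ 0.586 -0.81  -0.011] y [-0.007  0.008 -1.   ] z [ 0.81   0.586 -0.001]
shift [0.0051 0.0744 0.0115]
jaw yaw -0.944 need ry(tool) = 0.0682 or -3.0734
tilt fix [ 0.0011  0.     -0.0105] q [-0.59  0.22  1.23  0.    1.7   0.36]
```

```bash
python3 -m inch '[0.005,0.025,0.0115,0.001,0.1,-0.0105,0.085, 0,0.025,0,0,0,0,0.085, 0,0,0,0,0,0,0.085]'
python3 - <<'E'
from h import *
im=robot.read_camera("wrist").astype(int);m=(im[...,0]>150)&(im[...,1]<110)&(im[...,2]<90);m[:150]=0;m[330:]=0
v,u=np.nonzero(m);print(len(u),u.mean(),v.mean());b=ray("wrist",u.mean(),v.mean(),.133);print("btn",b)
rel([b[0],b[1],.085],np.radians(-60))
rel([.5142,-.2860,.085],np.radians(-60))
E
```

```text
time_s: 1.55
tcp_pos: [0.5142, -0.2876, 0.1739]
orientation: [-1.409, 0.826, -0.829]
wrist_force: [-1.3, 0.4, 0.6]
gripper_width: 0.085
356 277.8988764044944 235.1123595505618
btn [ 0.51509742 -0.28718351  0.133     ]
tcp [ 0.5148 -0.288   0.1761] F [0.89 0.61 0.33] w 0.0852 t 1.6
axes x [ 0.487 -0.873  0.005] y [ 0.004 -0.003 -1.   ] z [0.873 0.487 0.002]
shift [-0.001   0.0911  0.0005]
jaw yaw -1.062 need ry(tool) = -0.0148 or 3.1268
tilt fix [-0.0015  0.      0.0048] q [-0.57  0.25  1.29 -0.    1.6   0.49]
tcp [ 0.5148 -0.288   0.1761] F [0.89 0.61 0.33] w 0.0852 t 1.6
axes x [ 0.487 -0.873  0.005] y [ 0.004 -0.003 -1.   ] z [0.873 0.487 0.002]
shift [-0.0025  0.0911  0.0003]
jaw yaw -1.062 need ry(tool) = -0.0148 or 3.1268
tilt fix [-0.0015  0.      0.0048] q [-0.57  0.25  1.29 -0.    1.6   0.49]
```

```bash
python3 -m inch '[-0.0015,0.03,0.0004,-0.0015,-0.015,0.005,0.085, 0,0.03,0,0,0,0,0.085, 0,0.022,0,0,0,0,0.085, 0,0,0,0,0,0,0.085]';python3 - <<'E'
from h import *
rel([.5148,-.2868,.085],np.radians(-60))
E
```

```text
time_s: 2.0
tcp_pos: [0.5165, -0.2898, 0.1]
orientation: [-1.41, 0.813, -0.831]
wrist_force: [0.2, -0.4, -0.6]
gripper_width: 0.0852
tcp [ 0.5165 -0.2898  0.1   ] F [ 0.24 -0.39 -0.55] w 0.0852 t 2.0
axes x [ 0.493 -0.87   0.01 ] y [ 0.009 -0.006 -1.   ] z [0.87  0.493 0.005]
shift [-0.0036  0.015  -0.0001]
jaw yaw -1.056 need ry(tool) = -0.0085 or 3.1331
tilt fix [-0.0051  0.      0.0096] q [-0.57  0.31  1.38  0.    1.45  0.48]
```

```bash
python3 -m inch '[-0.0036,0.008,0,-0.005,-0.008,0.0096,0.085, 0,0.007,0,0,0,0,0.085, 0,0,0,0,0,0,0.085]';python3 - <<'E'
from h import *
rel([.5148,-.2868,.085],np.radians(-60))
E
```

```text
time_s: 2.3
tcp_pos: [0.5164, -0.2882, 0.0895]
orientation: [-1.412, 0.812, -0.822]
wrist_force: [-0.4, -0.3, -0.4]
gripper_width: 0.085
tcp [ 0.5164 -0.2882  0.0895] F [-0.38 -0.27 -0.35] w 0.085 t 2.3
axes x [ 0.498 -0.867  0.006] y [ 0.005 -0.003 -1.   ] z [0.867 0.498 0.003]
shift [-0.002   0.0045 -0.0008]
jaw yaw -1.05 need ry(tool) = -0.0024 or 3.1392
tilt fix [-0.0029  0.      0.0056] q [-0.57  0.32  1.38  0.    1.43  0.48]
```

```bash
python3 -m inch '[-0.0025,0.005,-0.001,-0.004,-0.002,0.008,0.085, 0,0,0,0,0,0,0.06, 0,0,0,0,0,0,0.04, 0,0,0,0,0,0,0.02,0,0,0,0,0,0,0.01]';python3 -m inch '[0,0,0,0,0,0,0, 0,0,0,0,0,0,0, 0,0,0,0,0,0,0,0,0,0,0,0,0,0]';python3 - <<'E'
from h import *
rel([.5148,-.2868,.085],np.radians(-60))
s=robot.get_state();print(s["ft_torque"].round(3))
E
```

```text
time_s: 2.8
tcp_pos: [0.5153, -0.287, 0.0869]
orientation: [-1.412, 0.815, -0.817]
wrist_force: [0.1, -0.6, 0.3]
gripper_width: 0.0277
time_s: 3.2
tcp_pos: [0.5154, -0.287, 0.0871]
orientation: [-1.412, 0.815, -0.817]
wrist_force: [-0.3, 0.6, 0.5]
gripper_width: 0.0214
tcp [ 0.5154 -0.287   0.0871] F [-0.34  0.64  0.52] w 0.0214 t 3.2
axes x [ 0.5   -0.866  0.001] y [ 0.001 -0.    -1.   ] z [0.866 0.5   0.001]
shift [-0.0004  0.0021 -0.0004]
jaw yaw -1.048 need ry(tool) = -0.0005 or 3.1411
tilt fix [-0.0006  0.      0.0007] q [-0.57  0.32  1.39  0.    1.43  0.48]
[-0.003 -0.003  0.025]
```

```bash
python3 -m inch '[0,-0.02,0,0,0,0,0, 0,-0.025,0,0,0,0,0, 0,-0.03,0,0,0,0,0, 0,-0.03,0,0,0,0,0, 0,0,0,0,0,0,0]';python3 - <<'E'
from h import *
rel([.498,.052,.19],np.radians(-60))
s=robot.get_state();print(s["ft_torque"].round(3))
E
```

```text
time_s: 3.7
tcp_pos: [0.5143, -0.2865, 0.1931]
orientation: [-1.412, 0.819, -0.812]
wrist_force: [1.2, 0.2, -0.8]
gripper_width: 0.0211
tcp [ 0.5143 -0.2865  0.1931] F [ 1.19  0.17 -0.76] w 0.0211 t 3.7
axes x [ 0.499 -0.866 -0.004] y [-0.004  0.002 -1.   ] z [ 0.866  0.499 -0.002]
shift [-0.3013  0.004   0.1549]
jaw yaw -1.048 need ry(tool) = -0.0007 or 3.1409
tilt fix [ 0.0019  0.     -0.0039] q [-0.57  0.25  1.26  0.    1.64  0.48]
[ 0.047 -0.027  0.029]
```

```bash
python3 -m inch '[-0.0336,0,0.0172,0,0,0,0, -0.0336,0,0.0172,0,0,0,0, -0.0336,0,0.0172,0,0,0,0, -0.0336,0,0.0172,0,0,0,0, -0.0336,0,0.0172,0,0,0,0]';python3 -m inch '[-0.03,0,0.015,0,0,0,0,-0.02,0,0.01,0,0,0,0,0,0,0,0,0,0,0]';python3 - <<'E'
from h import *
rel([.498,.052,.19],np.radians(-60))
im=np.mean([robot.read_camera("wrist").astype(float) for _ in range(3)],0)
cv2.imwrite("pics/w2.png",cv2.cvtColor((255*(im/255)**.5).astype(np.uint8),cv2.COLOR_RGB2BGR));np.save("w2.npy",im)
print(robot.camera_params("wrist"),proj("wrist",[.498,.052,.066]))
E
```

```text
time_s: 4.2
tcp_pos: [0.5031, -0.0958, 0.1878]
orientation: [-1.411, 0.83, -0.815]
wrist_force: [-0.2, 0.5, -0.4]
gripper_width: 0.0212
time_s: 4.5
tcp_pos: [0.4981, -0.0336, 0.1843]
orientation: [-1.413, 0.83, -0.807]
wrist_force: [-1.6, -0.3, -0.7]
gripper_width: 0.0213
tcp [ 0.4981 -0.0336  0.1843] F [-1.59 -0.35 -0.73] w 0.0213 t 4.5
axes x [ 0.497 -0.868 -0.011] y [-0.013  0.005 -1.   ] z [ 0.868  0.497 -0.009]
shift [-0.0744 -0.0053  0.0424]
jaw yaw -1.051 need ry(tool) = -0.0037 or 3.1378
tilt fix [ 0.0088  0.     -0.0109] q [-0.14  0.01  1.54  0.    1.61  0.91]
{'K': array([[304.46676088,   0.        , 280.67031003],
       [  0.        , 304.46676088, 210.38090417],
       [  0.        ,   0.        ,   1.        ]]), 'origin': array([0.56862163, 0.00093062, 0.32703281]), 'rotation': array([ 2.46966239, -1.43481748, -0.2438769 ])} [190.09525061 153.15741064]
```

View pics/w2.png

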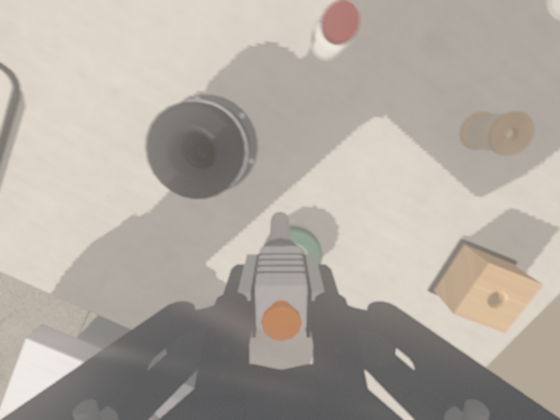

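The wrist view shows the post held square, the anchor's top at (196,149) and a dark hole near (201,150), with the tin, vial, spool and rack unmoved. Next is an enlarged, stretched crop of the well from both cameras.

Run:
```python
from h import *
w=np.load("w2.npy").mean(2)[110:190,156:236]
t=np.mean([robot.read_camera("top").astype(float) for _ in range(8)],0).mean(2);np.save("t2.npy",t);t=t[205:269,158:222]
f=lambda a:cv2.resize((255*np.clip(a/45,0,1)**.6).astype(np.uint8),(400,400),interpolation=cv2.INTER_CUBIC)
cv2.imwrite("pics/well.png",np.hstack([f(w),f(t)]))
```

```text
(no output)
```

View pics/well.png

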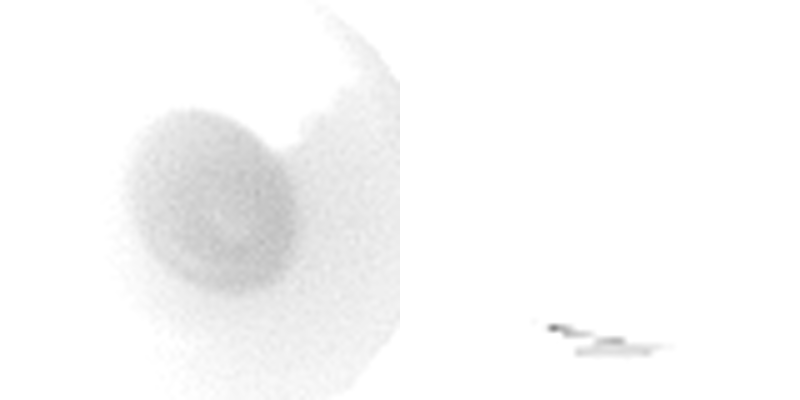

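The stretch was badly chosen: the right half is the arm covering the anchor and the left half is saturated. I'll redo it with a percentile stretch, using the first top picture.

Run:
```python
from h import *
w=np.load("w2.npy").mean(2)[110:190,156:236]
t=cv2.imread("pics/top0.png").mean(2)[205:269,158:222]
def f(a,lo,hi):
    a=cv2.resize(cv2.GaussianBlur(a,(0,0),.7),(400,400),interpolation=cv2.INTER_CUBIC)
    print(np.percentile(a,[1,5,20,40,60,80])); return (255*np.clip((a-np.percentile(a,lo))/(np.percentile(a,hi)-np.percentile(a,lo)),0,1)).astype(np.uint8)
cv2.imwrite("pics/well2.png",np.hstack([f(w,.2,40),f(t,.2,35)]))
```

```text
[29.94599683 32.03047713 38.64384289 42.18620524 49.14633021 57.37371363]
[  3.61450017   7.61501895  21.97430921  38.79528318  93.68960281
 164.84410748]
```

View pics/well2.png

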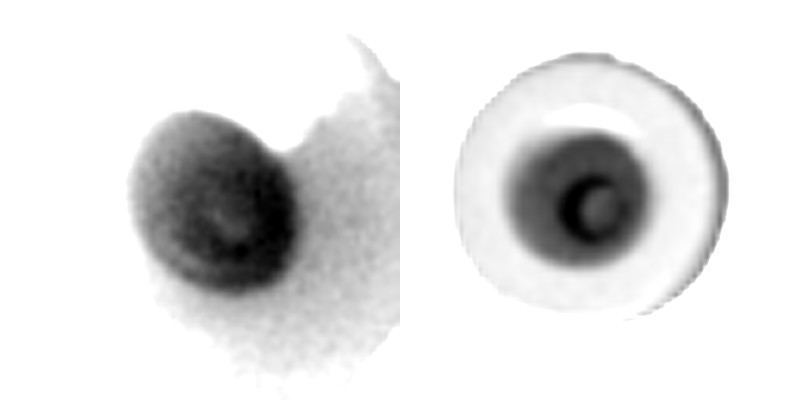

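In the top crop (6.25x), the well spans x 508–650 and y 130–270. The dark hole's left rim is at x≈557, and its lit bottom is centred at (600,208). In the wrist crop (5x) the well is centred at about (213,203), and the hole's lit bottom is at (232,222).

Run:
```python
from h import *
T=lambda x,y,z:ray("top",158+(x-400)/6.25,205+y/6.25,z)[:2].round(4)
W=lambda x,y,z:ray("wrist",156+x/5,110+y/5,z)[:2].round(4)
print("top: mouth",T(579,198,.066),"hole rim",T(588,208,.04),"bottom",T(600,208,.014))
print("top housing silhouette",T(588,183,.066))
print("wrist: mouth",W(213,203,.066),"bottom",W(232,222,.014))
for x in(128,297):print(W(x,203,.066))
im=np.load("w2.npy")
b=(im[...,0]>150)&(im[...,1]<110)&(im[...,2]<90);b[:290]=0;v,u=np.nonzero(b)
s=robot.get_state();z=s["tcp_pos"][2]-.077+.123
print("btn",ray("wrist",u.mean(),v.mean(),z),s["tcp_pos"])
```

```text
top: mouth [0.4956 0.0549] hole rim [0.4935 0.0565] bottom [0.4944 0.0571]
top housing silhouette [0.5    0.0524]
wrist: mouth [0.5038 0.0468] bottom [0.4893 0.0509]
[0.4966 0.0595]
[0.5109 0.0344]
btn [nan nan nan] [ 0.49874313 -0.03648386  0.18540453]<stdin>:11: RuntimeWarning: Mean of empty slice.
  ret = ret.dtype.type(ret / rcount)
```

```bash
python3 -m inch '[-0.03,0,0.015,0.008,0,-0.01,0, -0.025,0,0.015,0,0,0,0, -0.012,0,0.007,0,0,0,0,0,0,0,0,0,0,0]';python3 - <<'E'
from h import *
rel([.4955,.0535,.165],np.radians(-60))
E
```

```text
time_s: 5.45
tcp_pos: [0.4982, 0.041, 0.1856]
orientation: [-1.409, 0.823, -0.825]
wrist_force: [-1.5, -0.4, -1.3]
gripper_width: 0.0212
tcp [0.4982 0.041  0.1856] F [-1.5  -0.44 -1.35] w 0.0212 t 5.45
axes x [ 0.49  -0.872  0.001] y [ 0.001 -0.001 -1.   ] z [0.872 0.49  0.001]
shift [-0.0122  0.0206  0.0038]
jaw yaw -1.058 need ry(tool) = -0.0112 or 3.1304
tilt fix [-0.0008  0.      0.0013] q [ 0.01 -0.    1.55 -0.    1.6   1.07]
```

```bash
python3 -m inch '[-0.013,0.01,0.004,0,0,0,0, 0,0.012,0,0,0,0,0, 0,0,0,0,0,0,0, 0,0,0,0,0,0,0]';python3 - <<'E'
from h import *
rel([.4955,.0535,.145],np.radians(-60))
im=robot.read_camera("side");cv2.imwrite("pics/s3.png",cv2.cvtColor(cv2.resize((255*(im[140:320,180:360]/255.)**.6).astype(np.uint8),None,fx=3,fy=3,interpolation=cv2.INTER_CUBIC),cv2.COLOR_RGB2BGR))
E
```

```text
time_s: 5.85
tcp_pos: [0.4947, 0.0535, 0.1608]
orientation: [-1.41, 0.825, -0.826]
wrist_force: [-0.6, 0.2, -0.0]
gripper_width: 0.0211
tcp [0.4947 0.0535 0.1608] F [-0.64  0.18 -0.02] w 0.0211 t 5.85
axes x [ 0.489 -0.872  0.001] y [-0.    -0.002 -1.   ] z [ 0.872  0.489 -0.001]
shift [0.0004 0.0158 0.0007]
jaw yaw -1.06 need ry(tool) = -0.0126 or 3.129
tilt fix [0.0008 0.     0.0013] q [ 0.03  0.01  1.59 -0.    1.55  1.09]
```

View pics/s3.png

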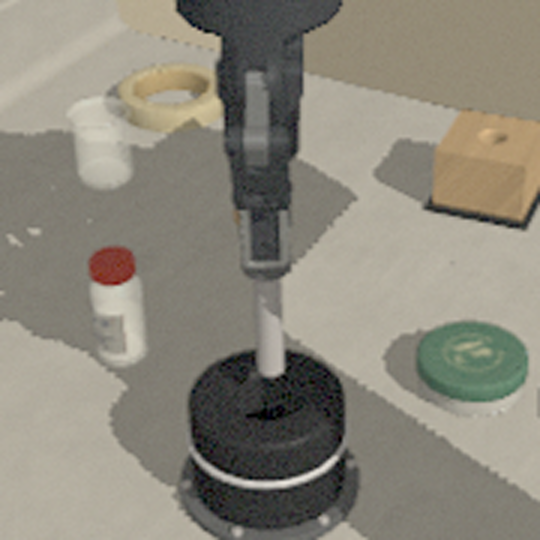

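The side view shows the post upright in the jaws with its foot at crop (271,372), above the well mouth. I'll descend gently.

```bash
python3 -c "
from h import *
print(proj('side',[.4947,.0535,.0838]), 180+271/3,140+372/3)"; python3 -m inch '[0,0.01,0,0,0,0,0, 0,0.01,0,0,0,0,0, 0,0.01,0,0,0,0,0, 0,0,0,0,0,0,0]'; python3 -m inch '[0,0.005,0,0,0,0,0, 0,0,0,0,0,0,0]'; python3 -m inch '[0,0.003,0,0,0,0,0, 0,0,0,0,0,0,0]'
```

```text
[269.95535977 262.02760509] 270.3333333333333 264.0
time_s: 6.3
tcp_pos: [0.4947, 0.0524, 0.1279]
orientation: [-1.41, 0.826, -0.827]
wrist_force: [-0.6, 0.4, -1.5]
gripper_width: 0.0213
time_s: 6.5
tcp_pos: [0.4946, 0.0523, 0.1221]
orientation: [-1.41, 0.827, -0.827]
wrist_force: [-0.4, -0.5, -0.4]
gripper_width: 0.0213
time_s: 6.7
tcp_pos: [0.4948, 0.0523, 0.1193]
orientation: [-1.41, 0.826, -0.827]
wrist_force: [0.2, 0.1, -1.1]
gripper_width: 0.0213
```

Baseline Fz is about −0.8 N. The floor should be met near TCP z ≈ 0.117.

```bash
for i in 1 2 3; do python3 -m inch '[0,0.002,0,0,0,0,0, 0,0,0,0,0,0,0]' | grep -v ori; done
```

```text
time_s: 6.9
tcp_pos: [0.4951, 0.0524, 0.1176]
wrist_force: [0.3, 0.4, -1.0]
gripper_width: 0.0214
time_s: 7.1
tcp_pos: [0.4952, 0.0524, 0.1157]
wrist_force: [0.2, -0.0, -1.3]
gripper_width: 0.0214
time_s: 7.3
tcp_pos: [0.4952, 0.0525, 0.1136]
wrist_force: [-0.5, -0.4, -0.0]
gripper_width: 0.0211
```

```bash
for i in 1 2 3; do python3 -m inch '[0,0.002,0,0,0,0,0, 0,0,0,0,0,0,0]' | grep -v ori; done
```

```text
time_s: 7.5
tcp_pos: [0.4952, 0.0526, 0.1114]
wrist_force: [-0.6, 0.2, -0.8]
gripper_width: 0.0212
time_s: 7.7
tcp_pos: [0.4952, 0.0526, 0.1092]
wrist_force: [-0.0, -0.1, -1.0]
gripper_width: 0.0212
time_s: 7.9
tcp_pos: [0.4952, 0.0526, 0.107]
wrist_force: [-0.7, -0.2, -1.8]
gripper_width: 0.0214
```

The foot is 10 mm below floor height with no force, so it went straight into the hole. I'll continue down towards the bottom (TCP ≈ 0.091).

```bash
for i in 1 2 3; do python3 -m inch '[0,0.004,0,0,0,0,0, 0,0,0,0,0,0,0]' | grep -v ori; done;  python3 -m inch '[0,0.002,0,0,0,0,0, 0,0,0,0,0,0,0]'
```

```text
time_s: 8.1
tcp_pos: [0.4951, 0.0526, 0.1027]
wrist_force: [-0.0, 0.3, -1.4]
gripper_width: 0.0213
time_s: 8.3
tcp_pos: [0.495, 0.0526, 0.0982]
wrist_force: [0.3, -0.2, -1.4]
gripper_width: 0.0211
time_s: 8.5
tcp_pos: [0.495, 0.0527, 0.0938]
wrist_force: [-0.9, -0.0, -0.4]
gripper_width: 0.0216
time_s: 8.7
tcp_pos: [0.495, 0.0526, 0.0916]
orientation: [-1.409, 0.826, -0.827]
wrist_force: [-0.7, -0.1, -0.8]
gripper_width: 0.0214
```

```bash
python3 -m inch '[0,0.001,0,0,0,0,0, 0,0,0,0,0,0,0]';python3 - <<'E'
from h import *
rel([.4952,.0526,.091],np.radians(-60))
E
```

```text
time_s: 8.9
tcp_pos: [0.4952, 0.0527, 0.0909]
orientation: [-1.408, 0.825, -0.827]
wrist_force: [-1.8, 0.3, 0.6]
gripper_width: 0.0215
tcp [0.4952 0.0527 0.0909] F [-1.78  0.32  0.59] w 0.0215 t 8.9
axes x [ 0.488 -0.873  0.001] y [ 0.001 -0.001 -1.   ] z [0.873 0.488 0.   ]
shift [ 0.0001 -0.0001 -0.0001]
jaw yaw -1.061 need ry(tool) = -0.0141 or 3.1274
tilt fix [-0.0003  0.      0.0013] q [ 0.03  0.07  1.67 -0.    1.4   1.09]
```

Contact is just starting. I'll press in fine steps and aim for about 8–12 N.

```bash
for i in 1 2; do python3 -m inch '[0,0.0005,0,0,0,0,0, 0,0,0,0,0,0,0]' | grep -v ori; done
```

```text
time_s: 9.1
tcp_pos: [0.4952, 0.0527, 0.0908]
wrist_force: [-2.0, 0.4, 1.1]
gripper_width: 0.0217
time_s: 9.3
tcp_pos: [0.4953, 0.0527, 0.0905]
wrist_force: [-1.4, 0.5, 2.7]
gripper_width: 0.021
```

```bash
python3 -m inch '[0,0.001,0,0,0,0,0]'| grep -v ori; python3 -m inch '[0,0.001,0,0,0,0,0]'| grep -v ori
```

```text
time_s: 9.4
tcp_pos: [0.4953, 0.0527, 0.0897]
wrist_force: [-1.0, 1.0, 1.7]
gripper_width: 0.021
time_s: 9.5
tcp_pos: [0.4953, 0.0527, 0.0888]
wrist_force: [-3.0, 0.9, 2.4]
gripper_width: 0.0214
```

```bash
python3 -m inch '[0,0.0005,0,0,0,0,0]'| grep -v ori; python3 -m inch '[0,0.0008,0,0,0,0,0]'| grep -v ori; python3 -c "
from rig import robot
s=robot.get_state();print(s['ft_torque'].round(3),s['orientation'].round(4))"
```

```text
time_s: 9.6
tcp_pos: [0.4953, 0.0527, 0.0883]
wrist_force: [-1.9, 0.7, 3.3]
gripper_width: 0.0209
time_s: 9.7
tcp_pos: [0.4953, 0.0527, 0.0876]
wrist_force: [-2.1, 0.8, 3.6]
gripper_width: 0.0215
[0.137 0.656 0.021] [-1.4083  0.8249 -0.8276]
```

Force is rising at about 0.9 N per mm, so the sprung socket piece is sinking with the post on the hole's bottom. I'll carry on in small steps to its hard stop, at about 8 N.

```bash
for i in 1 2 3; do python3 -m inch '[0,0.0007,0,0,0,0,0]'| grep -v -e ori -e time -e grip; done
```

```text
tcp_pos: [0.4954, 0.0527, 0.0871]
wrist_force: [-2.3, 0.4, 4.4]
tcp_pos: [0.4954, 0.0527, 0.0865]
wrist_force: [-2.6, 0.3, 5.2]
tcp_pos: [0.4954, 0.0527, 0.0859]
wrist_force: [-2.5, -0.2, 5.0]
```

```bash
python3 - <<'E'
from h import *
for im in(np.load("w2.npy"),robot.read_camera("wrist").astype(float)):
    b=(im[...,0]>1.8*im[...,1])&(im[...,0]>50);b[:280]=0;b[370:]=0;b[:,:230]=0;b[:,330:]=0
    v,u=np.nonzero(b);print(len(u),u.mean(),v.mean(),v.min(),v.max())
E
python3 -m inch '[0,0.0007,0,0,0,0,0]'| grep -v -e ori -e time -e grip; python3 -m inch '[0,0.0007,0,0,0,0,0]'| grep -v -e ori -e time -e grip
```

```text
1038 281.3102119460501 320.74662813102117 302 338
950 281.8315789473684 319.55578947368423 301 337
tcp_pos: [0.4954, 0.0527, 0.0854]
wrist_force: [-2.3, 0.6, 6.0]
tcp_pos: [0.4954, 0.0528, 0.085]
wrist_force: [-4.5, 0.8, 6.4]
```

The button has moved only about 1 px in the hand, so the post isn't slipping. On to the stop.

```bash
for i in 1 2 3; do python3 -m inch '[0,0.0007,0,0,0,0,0]'| grep -v -e ori -e time -e grip; done
```

```text
tcp_pos: [0.4954, 0.0528, 0.0846]
wrist_force: [-4.8, 0.2, 5.9]
tcp_pos: [0.4955, 0.0528, 0.0843]
wrist_force: [-3.7, 1.3, 7.6]
tcp_pos: [0.4955, 0.0528, 0.084]
wrist_force: [-4.2, 0.4, 9.7]
```

```bash
python3 -m inch '[-0.0005,0.0007,-0.0009,0,0,0,0]'| grep -v -e ori -e time -e grip; python3 -m inch '[0,0.0007,0,0,0,0,0]'| grep -v -e ori -e time -e grip
```

```text
tcp_pos: [0.495, 0.0527, 0.084]
wrist_force: [-0.9, -0.5, 7.7]
tcp_pos: [0.4953, 0.0528, 0.084]
wrist_force: [-4.3, 0.8, 8.8]
```

```bash
python3 -m inch '[-0.0005,0.0011,-0.0006,0,0,0,0]'| grep -v -e ori -e time -e grip; python3 -m inch '[-0.0003,0.0012,-0.0004,0,0,0,0]'| grep -v -e ori -e time -e grip
```

```text
tcp_pos: [0.4951, 0.0528, 0.084]
wrist_force: [-3.2, -1.2, 11.1]
tcp_pos: [0.4951, 0.0528, 0.084]
wrist_force: [-5.4, 0.3, 11.1]
```

The post is at the hard stop: about 12 N, with z fixed at 0.084. I'll ease the load off so the socket comes back up, then open.

```bash
python3 -m inch '[-0.0006,-0.002,-0.001,0,0,0,0, 0,-0.002,0,0,0,0,0, 0,-0.0015,0,0,0,0,0, 0,0,0,0,0,0,0]';python3 - <<'E'
from h import *
rel([.4945,.0527,.0905],np.radians(-60))
print(robot.get_state()["ft_torque"].round(3))
E
```

```text
time_s: 11.35
tcp_pos: [0.4946, 0.0527, 0.0903]
orientation: [-1.404, 0.818, -0.834]
wrist_force: [-0.7, -0.6, 1.3]
gripper_width: 0.0213
tcp [0.4946 0.0527 0.0903] F [-0.68 -0.55  1.33] w 0.0213 t 11.35
axes x [ 0.488 -0.873  0.006] y [ 0.01  -0.002 -1.   ] z [0.873 0.488 0.008]
shift [-0.     -0.0002 -0.0001]
jaw yaw -1.061 need ry(tool) = -0.014 or 3.1275
tilt fix [-0.008   0.      0.0063] q [ 0.03  0.06  1.68 -0.    1.39  1.09]
[ 0.026  0.255 -0.02 ]
```

Lightly seated now. I'll correct the small tilt, then open.

```bash
python3 -m inch '[0,0,0,-0.01,0,0.008,0, 0,0,0,0,0,0,0]'; python3 -m inch '[0,0,0,0,0,0,0.03, 0,0,0,0,0,0,0.045, 0,0,0,0,0,0,0.065,0,0,0,0,0,0,0.085,0,0,0,0,0,0,0.085]'; python3 -m inch '[0,0,0,0,0,0,0.085,0,0,0,0,0,0,0.085]'
```

```text
time_s: 11.55
tcp_pos: [0.4953, 0.0526, 0.0902]
orientation: [-1.408, 0.828, -0.825]
wrist_force: [-0.8, 0.2, 1.8]
gripper_width: 0.0215
time_s: 12.05
tcp_pos: [0.4948, 0.0524, 0.0887]
orientation: [-1.41, 0.829, -0.824]
wrist_force: [-0.4, 0.2, 0.7]
gripper_width: 0.0843
time_s: 12.25
tcp_pos: [0.4947, 0.0525, 0.0886]
orientation: [-1.41, 0.829, -0.824]
wrist_force: [-0.7, 0.5, -0.6]
gripper_width: 0.0848
```

```bash
python3 -m inch '[0,-0.015,0,0,0,0,0.085, 0,-0.025,0,0,0,0,0.085, 0,-0.035,0,0,0,0,0.085, 0,-0.035,0,0,0,0,0.085, 0,-0.02,0,0,0,0,0.085]'; python3 -m inch '[0.03,0,-0.02,0,0,0,0.085, 0.04,0,-0.02,0,0,0,0.085, 0.04,0,-0.02,0,0,0,0.085,0.03,0,-0.015,0,0,0,0.085,0,0,0,0,0,0,0.085]';python3 - <<'E'
from h import *
s=robot.read_camera("side")[140:320,180:360];t=robot.read_camera("top")[190:290,140:240]
f=lambda a:cv2.resize((255*(a/255.)**.6).astype(np.uint8),(400,400),interpolation=cv2.INTER_CUBIC)
cv2.imwrite("pics/end.png",cv2.cvtColor(np.hstack([f(s),f(t)]),cv2.COLOR_RGB2BGR))
d=np.array([.002,-.003])
for n in("top","side"):print(n,proj(n,[.4950-.002,.0526+.003,.137]),proj(n,[.4950,.0526,.137]))
E
```

```text
time_s: 12.75
tcp_pos: [0.4931, 0.0524, 0.2189]
orientation: [-1.415, 0.836, -0.818]
wrist_force: [0.7, -0.0, 0.0]
gripper_width: 0.0846
time_s: 13.25
tcp_pos: [0.4979, -0.111, 0.2245]
orientation: [-1.412, 0.825, -0.822]
wrist_force: [-0.5, 0.4, -0.7]
gripper_width: 0.085
top [178.99797562 236.65981832] [180.84916869 235.49974111]
side [269.19769366 235.30230747] [269.09354549 233.91411893]
```

View pics/end.png

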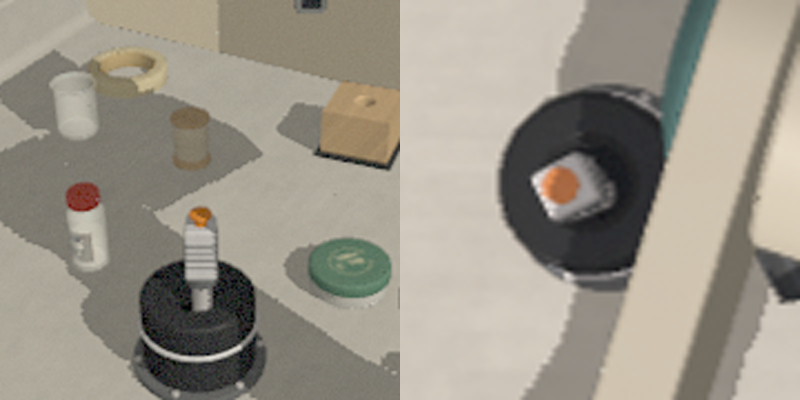

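The side view shows the post upright and alone in the anchor, with its button at (270,234.5) against a predicted (269.2,235.3) for a foot 14 mm above the worktop. In the top view the button is at (180.3,236), against a predicted (179–181,236). The bystanders look unmoved and the gripper is clear, so I'll hand the job in.

```bash
python3 -c "
from rig import robot
s=robot.get_state();print(s['time_s'],s['wrist_force'].round(2));print(robot.job_done())"
```

```text
13.35 [ 0.99  0.14 -0.17]
the job is handed in; nothing more can be done
None
```

The post now stands upright by itself on the bottom of the anchor's hole, and I handed the job in at 13.35 s.

- **No sweep:** I aimed at the hole seen in the top camera and the foot dropped straight in. It never rested on the well floor, so the sweep in your instructions didn't happen. It passed the floor level with no force.
- **Pressing home:** I pressed on the hole's bottom until the sprung piece reached its stop after about 7 mm. The highest reading was about 12 N vertical with up to about 5 N sideways, below the 20 N limit. I then eased off, opened the gripper and moved the arm clear.
- **Last checks:** The button is within about 1 px of where a fully seated post should show, in the side view and in the top view. The tin, vial and spool look untouched by eye, but I did not measure their positions again.
- **Disagreement:** The top camera read about 2–3 mm off the arm's own position, so I corrected for that when aiming.

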